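# Fit the pot rack to the shaker and load it

## Task

Get the shaker ready for a run: push the loose pot rack back between its converging guide rails until it is fully home against the rear stop, then fasten it with both hold-down bolts from the parking block: lower one through the slot in each end of the rack into the channel below and give it a quarter turn, so that its hammer head lies crosswise under the channel's lips and its collar sits flat on the rack. Only then stand all the loose sample pots from the bench upright in the rack, one to a pocket and right down, and leave the dish, beaker and measuring cylinder around the shaker where they are.

Things in the scene. Friction and masses are not known exactly. Their poses are not given: they have to be found in the camera images.
- shaker: laboratory shaker fixed on the bench: white housing under a grey platform 270 (x) x 368 mm (y), its flat top 86 mm above the bench. Origin under its centre on the bench, x to its back, y to its left, z up. On the platform two guide rails 14 mm high converge to the back, each at 30 degrees to x, inner faces 34 cm apart in front, 27 cm behind; a stop bar 14 mm high ends them at x = 90 mm
- rack_home (a point): point at shaker (35, 0, 86) mm, on the platform's top over the middle of the steel strut channel that runs along the shaker's y across the platform (slot 22 mm wide between lips 4 mm thick, flush with the top; inside 40 mm wide, floor 22 mm below the top). When the rack is home its origin lies here, its axes parallel to the shaker's
- rack: pot rack, 0.5 to 0.7 kg, loose on the platform, starting 4 to 6.5 cm in front of home: slippery white plastic plate 6 mm thick, 306 mm in y, x from -45 to +55 mm, rear corners bevelled to match the rails, an end slot left and right, on top a block 64 x 218 mm with four pockets, 26 mm high in all. Origin in the middle under the plate, below the pockets' row; x to the back, y left, z up
- rack_flange (a point): middle of the front face of the rack's upright push flange, rack frame (-48, 0, 13) mm: 150 mm long in y, 3 mm thick, its top 26 mm above the platform. A push of 1 to 4 N slides the rack; against the stop bar it goes no further
- pocket_1 (a point): centre of the floor of the rightmost pocket, rack frame (0, -78, 6) mm; the round pockets are 47.5 mm wide and 20 mm deep; a pot's origin lies here when seated
- pocket_2 (a point): the same for the second pocket from the right, rack frame (0, -26, 6) mm
- pocket_3 (a point): the same for the third pocket from the right, rack frame (0, 26, 6) mm
- pocket_4 (a point): the same for the leftmost pocket, rack frame (0, 78, 6) mm
- slot_left (a point): centre of the through slot in the rack's left end, on the plate's top, rack frame (0, 129, 6) mm; the slot is 22 mm wide in x and 40 mm long in y, and lies over the channel's slot only when the rack is home
- slot_right (a point): centre of the like slot in the rack's right end, rack frame (0, -129, 6) mm
- bolt_block: grey parking block 60 x 146 x 24 mm fixed on the bench, left of the shaker, with two through slots 20 x 40 mm (long along the block's y) at y = -34 and +34 mm in which the bolts hang by their collars; origin under its centre
- bolt_1: hammer-head bolt, 64 mm high, 70 g, upright. From below: head 14 (x) x 34 (y) x 6 mm; shank 12 mm thick; collar 38 mm across, underside 19 mm over the origin; stem; black wing grip 12 (x) x 44 (y) mm from 38 to 64 mm, parallel to the head. Origin at the centre of the head's underside. Fastened: origin 73 mm over the bench, y square to the channel, 3 mm of play under the lips
- bolt_2: a second bolt like bolt_1
- pot_1: loose sample pot with screw lid (may be absent), 43 mm across, 48 mm high, 0.06 kg; origin at the centre of its underside, z up
- pot_2: loose sample pot with screw lid (may be absent), 43 mm across, 48 mm high, 0.06 kg; origin at the centre of its underside, z up
- pot_3: loose sample pot with screw lid (may be absent), 43 mm across, 48 mm high, 0.06 kg; origin at the centre of its underside, z up
- pot_4: loose sample pot with screw lid (may be absent), 43 mm across, 48 mm high, 0.06 kg; origin at the centre of its underside, z up
- cylinder_glass: measuring cylinder, 175 mm high, a bystander; origin under its centre
- beaker_low: small beaker, 48 mm across and 60 mm high, a bystander; origin under its centre
- dish: petri dish, 62 mm across and 15 mm high, a bystander left of the shaker; origin under its centre
Not all that is in view belongs to the job. Leave any brown or yellow look-alike of the pot_2 alone.

How it is judged:
By the outcome, as a careful person would: the job done as asked, in the order asked, and still so for the second after the job is handed in, with the robot touching nothing.
Of pot_1, pot_2, pot_3, pot_4 only 2 to 4 are there at a start; the rules pass over those that are not, and their reading is None.
At some moment in a run one of pot_1, pot_2, pot_3, pot_4, rack may be knocked a few centimetres aside while the robot is not near it.
It also fails if it takes over 210 s, if anything falls off the work surface, if the arm or the gripper's body presses on something with over 40 N, if the wrist force passes 120 N, or if a joint passes its speed limit or range.

## Robot

A 6-joint arm with a two-finger parallel gripper is mounted at the origin on a cart in front of the work surface, level with it; the furniture and walls round the work are solid. World frame = base frame: x ahead of the robot, y to its left, z up, the work surface at z = 0. Lengths are in m, angles in rad, forces in N, time in s.
With the tool pointing down it reaches from about 0.275 to 1 m from the base axis. Payload 8.4 kg.
Tool frame: the origin (TCP) lies on the centre line of the jaws, within the pads' length; the fingertips stand 17 mm ahead of it and the grasp point (between the pads) lies 2 mm behind it (bot.tcp_to_tips is the y of the fingertips in the tool frame, in m); y points along the fingers, z is the direction in which the jaws open and shut, and the axes are right-handed (so a half turn about y gives the same grasp; the last joint's range is limited). The gripper opens to 85 mm and grips with 20 to 120 N. Pads are 22 mm wide; open, the fingers measure 114 mm over their backs; the gripper's body (76 mm by 85 mm) begins 54 mm behind the grasp point. The pads swing forward as they close: fully open they stand 13 mm farther back than shut.
Start: joints at [1.099, 0.353, 1.633, -0, 1.155, -0.002], TCP at [0.283, 0.557, 0.248] pointing down, gripper open.
Joint ranges: [-2.63, 2.63], [-0.92, 2.1], [0.06, 2.66], [-1.3, 4.44], [0, 2.69], [-3.02, 3.02]. Speed limits (rad/s): [2.22, 2.22, 2.79, 3.14, 3.14, 3.14].

## Interface

Orientations are given as a unit quaternion [x, y, z, w].
In Python, from workcell import bot, hand, kinematics, get_obs, vision, hand_in gives the robot as it stands. The module is installed in compiled form; this text tells all that it offers. Calls block until the motion is done:
- bot.reach(position, orientation): joint-space move of the TCP to a pose.
- bot.servo_line(position, ori=None, velocity=0.15): straight line of the TCP; ori=None keeps the orientation; velocity is the mean speed in m/s.
- bot.goto_joints(angles): joint-space move.
- hand.move_gripper(opening, strength=None): finger opening in m; strength is the grip in N (None keeps the last); returns when the fingers have stopped.
- bot.dwell(seconds).
- kinematics.solve_ik(position, orientation): joint angles nearest the present ones, or None.
- get_obs(): the state.
- vision.read_camera(name): name is "scene" or "top" or "wrist"; returns a dict with "frame" (400x640x3 uint8, red, green, blue), "intrinsics" (3x3 intrinsics, pixels), "view" (4x4, takes a point from world to camera coordinates). Camera axes: x right, y down, z forward; pixel columns grow to the right and rows downward; lengths in m; the calibration is good to about 2 mm. A picture is of the moment at which its call begins. There is no depth.
A pose or a line that the arm cannot do raises bot.IKError and nothing moves.
- hand_in(): hands the job in, once; it reports no verdict.
The state is a dict: "time_s": time; "joint_pos": joint angles; "joint_vel": joint speeds; "joint_efforts": joint torques, N m; "position": TCP position; "orientation": TCP orientation; "wrist_force": force on the tool from outside, world axes, zero at the start; "ft_torque": the same for the moment, N m; "gripper_width": finger opening in m.
Only numpy, scipy, OpenCV 4.12 (cv2) and the standard library are available. Lean on these libraries where they do the work, as an engineer would, in place of code of your own. Each camera call takes 0.05 s, during which the arm holds its last target.

## Working session

There is one attempt and no reset: what is moved stays moved. The work goes in short steps, each a Python script; the robot and the scene stay as the last script left them, time stands still between calls to the robot, and variables do not carry over. Pictures are saved under pics/ and viewed, and the job is handed in when it is done.

```bash
ls; mkdir -p pics
cat > h.py <<'E'
import numpy as np, cv2
from workcell import bot, hand, kinematics, get_obs, vision, hand_in
def shot(name,fn=None):
    d=vision.read_camera(name)
    if fn: cv2.imwrite('pics/'+fn,cv2.cvtColor(d['frame'],cv2.COLOR_RGB2BGR))
    return d
def ray(d,u,v):
    K=np.array(d['intrinsics']);V=np.array(d['view'])
    r=V[:3,:3].T@np.linalg.inv(K)@np.array([u,v,1.]); o=-V[:3,:3].T@V[:3,3]
    return o,r/np.linalg.norm(r)
def onz(d,u,v,z):
    o,r=ray(d,u,v); return o+r*(z-o[2])/r[2]
def two(rays):
    A=np.zeros((3,3));b=np.zeros(3)
    for o,r in rays:
        P=np.eye(3)-np.outer(r,r);A+=P;b+=P@o
    x=np.linalg.solve(A,b)
    return x,[float(np.linalg.norm((np.eye(3)-np.outer(r,r))@(x-o))) for o,r in rays]
def proj(d,p):
    q=np.array(d['view'])@np.append(p,1);k=np.array(d['intrinsics'])@q[:3];return k[:2]/k[2]
E
python3 - <<'E'
from h import *
for n in ['scene','top','wrist']:
    d=shot(n,n+'0.png'); print(n,np.round(d['intrinsics'],1).tolist(),np.round(d['view'],3).tolist())
print({k:np.round(v,3).tolist() for k,v in get_obs().items()})
E
```

```text
pics
scene [[460.8, 0.0, 329.1], [0.0, 460.8, 195.0], [0.0, 0.0, 1.0]] [[0.852, -0.523, 0.011, -0.456], [-0.347, -0.579, -0.738, 0.239], [0.392, 0.625, -0.675, 1.351], [0.0, 0.0, 0.0, 1.0]]
top [[452.4, 0.0, 320.3], [0.0, 452.4, 202.9], [0.0, 0.0, 1.0]] [[-0.017, -1.0, 0.001, 0.007], [-0.98, 0.017, -0.196, 0.517], [0.196, -0.004, -0.981, 1.663], [0.0, 0.0, 0.0, 1.0]]
wrist [[288.0, 0.0, 313.8], [0.0, 288.0, 200.4], [0.0, 0.0, 1.0]] [[0.453, 0.892, -0.001, -0.624], [0.843, -0.428, 0.327, -0.043], [0.291, -0.149, -0.945, 0.38], [0.0, 0.0, 0.0, 1.0]]
{'time_s': 0.15, 'joint_pos': [1.099, 0.354, 1.634, 0.0, 1.155, -0.002], 'joint_vel': [-0.0, -0.003, -0.002, -0.0, -0.0, 0.001], 'joint_efforts': [-0.001, -60.565, -34.233, -0.0, 0.006, -0.0], 'position': [0.283, 0.557, 0.248], 'orientation': [0.688, -0.165, 0.164, -0.687], 'wrist_force': [0.474, -0.713, 0.772], 'ft_torque': [-0.005, 0.023, 0.041], 'gripper_width': 0.086}
```

View pics/scene0.png

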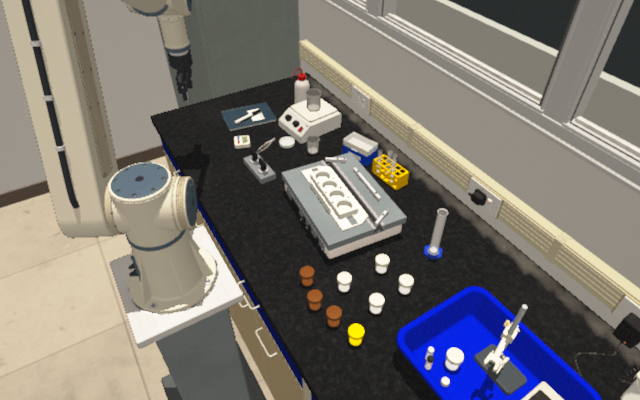

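View pics/top0.png

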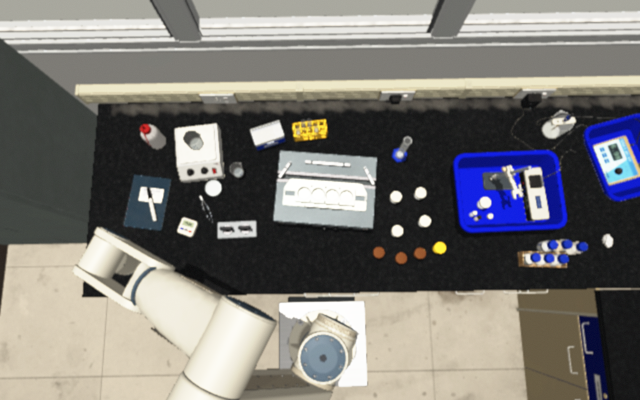

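View pics/wrist0.png

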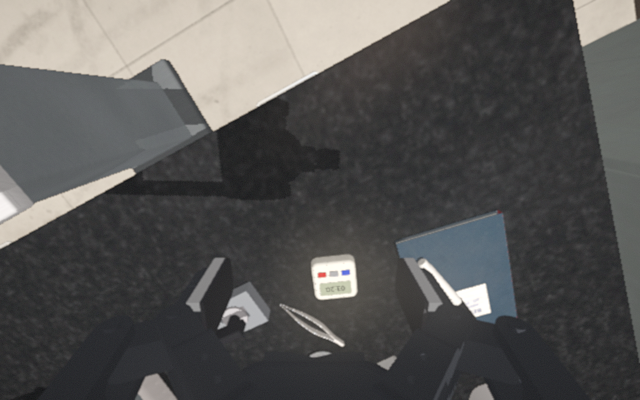

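The scene view shows four white pots at (344,281), (382,263), (405,284), (376,302). The look-alikes are three brown ones and a yellow one at (356,334). There is also a white thing inside the blue tray at (454,358). The task says the pots are on the bench, so the four white ones are meant. I'll enlarge to confirm and get coarse positions.

Run:
```python
from h import *
t=shot('top');s=shot('scene')
a=cv2.resize(t['frame'][130:280,180:480],None,fx=2.6,fy=2.6,interpolation=cv2.INTER_CUBIC)
cv2.imwrite('pics/topc.png',a[:,:,::-1])
a=cv2.resize(s['frame'][120:380,230:490],None,fx=2.3,fy=2.3,interpolation=cv2.INTER_CUBIC)
cv2.imwrite('pics/scc.png',a[:,:,::-1])
pt=[(396,197),(420,193),(425,221),(397,231)]; ps=[(382,263),(405,284),(376,302),(344,281)]
for p in pt: print('pot@.048',onz(t,*p,.045).round(3))
for p in ps: print('pots',onz(s,*p,.03).round(3))
for p in [(237,230),(214,187),(237,170),(401,152),(326,190),(484,203)]: print(p,onz(t,*p,.03).round(3), onz(t,*p,.1).round(3))
for p in [(282,151),(377,156),(374,229),(273,222)]:print('plat',onz(t,*p,.086).round(3))
```

```text
pot@.048 [ 0.537 -0.292  0.045]
pot@.048 [ 0.551 -0.384  0.045]
pot@.048 [ 0.442 -0.396  0.045]
pot@.048 [ 0.406 -0.289  0.045]
pots [ 0.538 -0.293  0.03 ]
pots [ 0.548 -0.388  0.03 ]
pots [ 0.443 -0.394  0.03 ]
pots [ 0.406 -0.29   0.03 ]
(237, 230) [0.423 0.315 0.03 ] [0.413 0.302 0.1  ]
(214, 187) [0.592 0.407 0.03 ] [0.575 0.39  0.1  ]
(237, 170) [0.658 0.319 0.03 ] [0.638 0.306 0.1  ]
(401, 152) [ 0.72  -0.323  0.03 ] [ 0.698 -0.309  0.1  ]
(326, 190) [ 0.572 -0.025  0.03 ] [ 0.556 -0.024  0.1  ]
(484, 203) [ 0.511 -0.631  0.03 ] [ 0.497 -0.605  0.1  ]
plat [0.714 0.14  0.086]
plat [ 0.688 -0.22   0.086]
plat [ 0.41  -0.198  0.086]
plat [0.442 0.173 0.086]
```

View pics/topc.png

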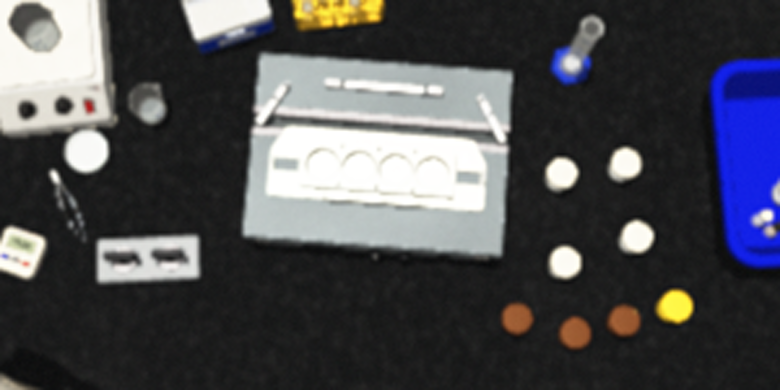

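View pics/scc.png

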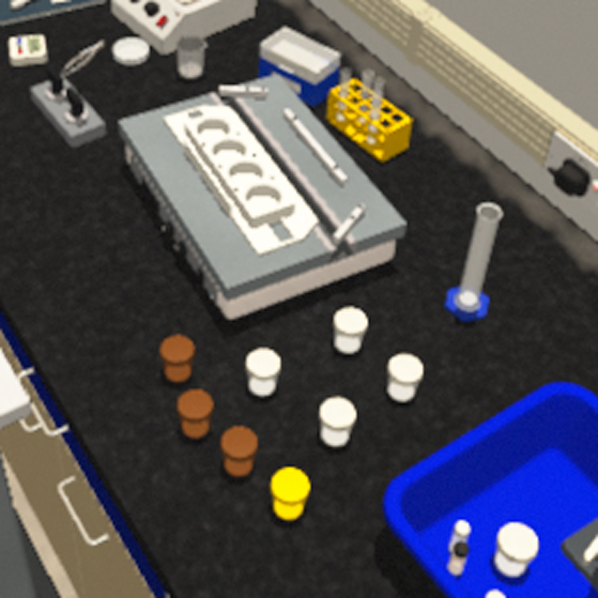

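Top crop: rack loose in front of home, yaw about like the shaker's (~ -4°). The block with two bolts is at (148,258). The four white bench pots are at (561,174), (625,164), (636,237), (564,262). The brown and yellow ones in front are the look-alikes, and the white jar in the tray is not on the bench. Next come wrist views over the shaker.

```bash
cat >> h.py <<'E'
from scipy.spatial.transform import Rotation as Rn
def down(a):
    """tool down, jaw axis (tool z) at world yaw a"""
    z=np.array([np.cos(a),np.sin(a),0]);y=np.array([0,0,-1.]);x=np.cross(y,z)
    return Rn.from_matrix(np.c_[x,y,z]).as_quat()
def st(k=('time_s','position','wrist_force','gripper_width')):
    o=get_obs(); print({i:np.round(o[i],4).tolist() for i in k})
E
python3 - <<'E'
from h import *
d=shot('wrist');o=get_obs()
R=Rn.from_quat(o['orientation']).as_matrix();V=np.array(d['view'])
c=-V[:3,:3].T@V[:3,3]
print('cam in tool',R.T@(c-o['position']),'cam axes in tool\n',(R.T@V[:3,:3].T).round(3))
print('jaw axis',R[:,2],'tool x',R[:,0], bot.tcp_to_tips)
for a in [0,1.5,-1.6,3.1,-.08]:
    print(a,[None if q is None else np.round(q,2).tolist() for q in [kinematics.solve_ik(p,down(a)) for p in [(.45,-.03,.4),(.598,-.16,.13),(.4,-.03,.12),(.42,.31,.1)]]])
E
```

```text
cam in tool [-8.36064376e-02 -1.25440697e-01 -1.15333253e-04] cam axes in tool
 [[ 0.     0.945  0.327]
 [-0.    -0.327  0.945]
 [ 1.    -0.     0.   ]]
jaw axis [ 4.52738691e-01  8.91643131e-01 -4.52647275e-04] tool x [ 8.91643225e-01 -4.52738732e-01  1.41037672e-05] 0.017
0 [[-0.07, -0.05, 1.78, -0.0, 1.41, -0.07], [-0.26, 0.47, 1.74, -0.0, 0.93, -0.26], [-0.08, 0.2, 2.21, -0.0, 0.74, -0.08], [0.63, 0.39, 1.97, -0.0, 0.78, 0.63]]
1.5 [[-0.07, -0.05, 1.78, -0.0, 1.41, -1.57], [-0.26, 0.47, 1.74, -0.0, 0.93, -1.76], [-0.08, 0.2, 2.21, -0.0, 0.74, -1.58], [0.63, 0.39, 1.97, -0.0, 0.78, -0.87]]
-1.6 [[-0.07, -0.05, 1.78, 0.0, 1.41, 1.53], [-0.26, 0.47, 1.74, -0.0, 0.93, 1.34], [-0.08, 0.2, 2.21, -0.0, 0.74, 1.52], [0.63, 0.39, 1.97, -0.0, 0.78, 2.23]]
3.1 [None, [-0.26, 0.47, 1.74, -0.0, 0.93, 2.92], None, [0.63, 0.39, 1.97, -0.0, 0.78, -2.47]]
-0.08 [[-0.07, -0.05, 1.78, -0.0, 1.41, 0.01], [-0.26, 0.47, 1.74, -0.0, 0.93, -0.18], [-0.08, 0.2, 2.21, -0.0, 0.74, 0.0], [0.63, 0.39, 1.97, -0.0, 0.78, 0.71]]
```

Run:
```python
from h import *
import pickle
D={}
for i,p in enumerate([(.42,.08,.30),(.42,-.13,.30)]):
    bot.reach(p,down(np.pi/2-.07)); bot.dwell(.2); D[i]=shot('wrist',f'w1_{i}.png')
pickle.dump(D,open('w1.pkl','wb')); st()
```

```text
{'time_s': 3.4667, 'position': [0.4203, -0.1289, 0.3], 'wrist_force': [-0.063, 0.1708, -0.1356], 'gripper_width': 0.0854}
```

View pics/w1_0.png

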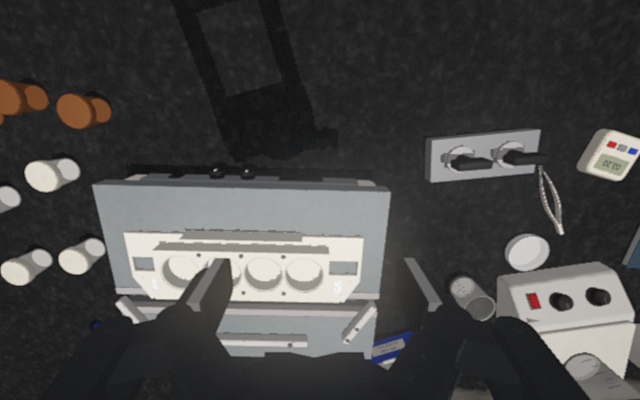

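View pics/w1_1.png

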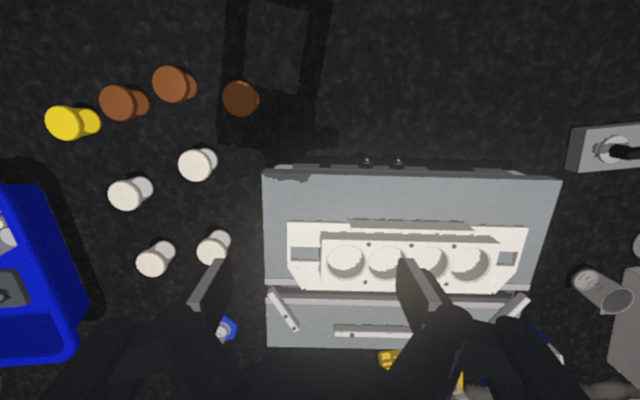

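The images are upside down (bottom = away from the robot), and the fingers cover the stop. I'll move a bit ahead for clear views.

Run:
```python
from h import *
import pickle
D={}
for i,p in enumerate([(.54,.03,.27),(.54,-.09,.27)]):
    bot.reach(p,down(np.pi/2-.07)); bot.dwell(.2); D[i]=d=shot('wrist')
    a=cv2.resize(d['frame'][60:290,100:560] if 0 else d['frame'][40:290,130:530],None,fx=2,fy=2,interpolation=cv2.INTER_CUBIC)
    cv2.imwrite(f'pics/w2_{i}.png',a[:,:,::-1])
pickle.dump(D,open('w2.pkl','wb')); st()
```

```text
{'time_s': 5.3417, 'position': [0.5401, -0.0891, 0.2701], 'wrist_force': [-0.306, -0.2704, -0.5573], 'gripper_width': 0.0853}
```

View pics/w2_0.png

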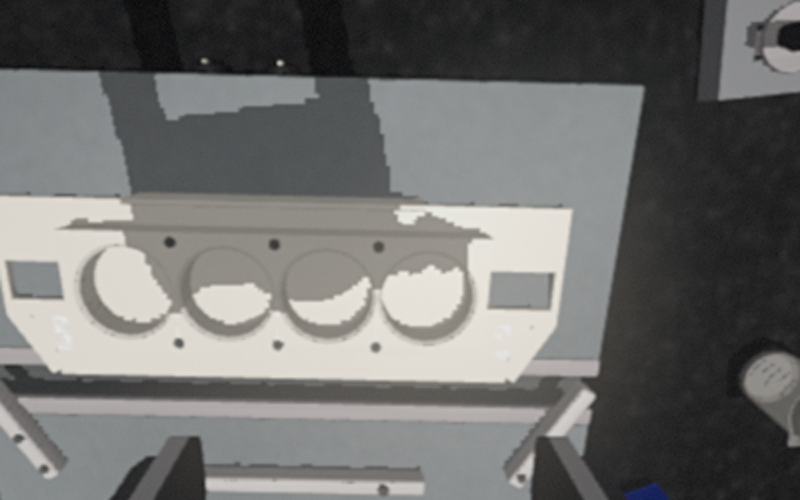

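View pics/w2_1.png

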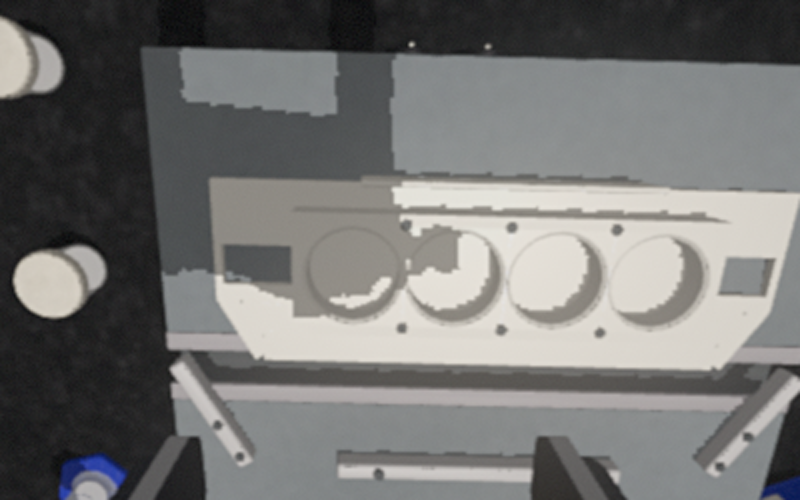

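Clear views: right/left slots in view 1 crop at (257,264)/(747,277); front corners of the platform at (643,86) in view 0 and (142,47) in view 1. Channel slot at rows 350–383, stop bar at (480,463).

Run:
```python
from h import *
import pickle
D=pickle.load(open('w2.pkl','rb'));W=pickle.load(open('w1.pkl','rb'))
f=lambda u,v:(130+u/2,40+v/2)
R=lambda i,u,v:ray(D[i],*f(u,v))
def pr(n,*r): x,e=two(r);print(n,x.round(4),np.round(e,4)); return x
sl=pr('slotL',R(0,521,291),R(1,747,277)); sr=pr('slotR',R(0,35,280),R(1,257,264))
print('dist',np.linalg.norm(sl-sr),'yaw',np.degrees(np.arctan2(-(sl-sr)[0],(sl-sr)[1])))
pr('pock4',R(0,427,293),R(1,658,280));pr('pock1',R(0,127,291),R(1,353,274))
pr('FL',R(0,643,86),ray(W[0],389.5,183.5),ray(W[1],561,180))
pr('FR',R(1,142,47),ray(W[1],262.5,173),ray(W[0],94,183))
Z=.086
fl=onz(D[0],*f(643,86),Z);fr=onz(D[1],*f(142,47),Z)
y=fl-fr; print('FL,FR',fl.round(4),fr.round(4),'width',np.linalg.norm(y)); y/=np.linalg.norm(y); x=np.array([y[1],-y[0],0])
print('yaw deg',np.degrees(np.arctan2(x[1],x[0])))
o=(fl+fr)/2+.135*x
print('centre',o.round(4),'home',(o+.035*x).round(4))
# channel slot edges in shaker x
for n,i,u,v in [('lipfront R',1,170,335),('slotfront R',1,170,350),('slotrear R',1,172,384),('liprear R',1,174,399),('lf L',0,597,361),('sf L',0,597,376),('sr L',0,592,408),('lr L',0,590,423),('stopfront',1,340,478)]:
    p=onz(D[i],*f(u,v),Z)-o; print(n,'x',round(1e3*p@x,1),'y',round(1e3*p@y,1))
for n,p in [('sL',sl),('sR',sr)]: print(n,((p-o)@x*1e3).round(1),((p-o)@y*1e3).round(1))
```

```text
slotL [0.5469 0.1093 0.103 ] [0.0003 0.0003]
slotR [ 0.5225 -0.146   0.1022] [0.0001 0.0001]
dist 0.25647323525657095 yaw -5.462626192594709
pock4 [0.5426 0.059  0.1108] [0.0007 0.0007]
pock1 [ 0.5302 -0.0962  0.108 ] [0.0002 0.0002]
FL [0.4472 0.1758 0.0778] [0.0023 0.0062 0.004 ]
FR [ 0.4145 -0.1916  0.0826] [0.0007 0.0012 0.0011]
FL,FR [0.4495 0.1728 0.086 ] [ 0.4147 -0.1911  0.086 ] width 0.3655894026240117
yaw deg -5.4690190343474505
centre [ 0.5665 -0.022   0.086 ] home [ 0.6013 -0.0254  0.086 ]
lipfront R x 15.1 y -182.1
slotfront R x 24.4 y -182.9
slotrear R x 46.1 y -183.5
liprear R x 56.0 y -183.2
lf L x 14.0 y 182.8
sf L x 23.5 y 184.2
sr L x 44.6 y 184.5
lr L x 54.8 y 184.8
stopfront x 108.5 y -83.6
sL -32.0 128.9
sR -32.0 -127.6
```

Shaker is at (0.5665,-0.022), yaw -5.47°. The channel centre reads x=35 mm as it should. The rack reads about 64–67 mm in front of home and square. Front width 366 mm against the given 368 is a good match. I'll push with the half-open fingers side by side on the flange, watching the force.

```bash
cat >> h.py <<'E'
YAW=np.radians(-5.47); SX=np.array([np.cos(YAW),np.sin(YAW),0]);SY=np.array([-np.sin(YAW),np.cos(YAW),0])
SO=np.array([.5665,-.022,0])
def sh(x,y,z): return SO+SX*x/1e3+SY*y/1e3+np.array([0,0,z/1e3])
def tosh(p): p=np.asarray(p)-SO; return np.array([p@SX,p@SY,p[2]])*1e3
E
python3 - <<'E'
from h import *
q=down(np.pi/2+YAW)
hand.move_gripper(.06)
bot.reach(sh(-112,0,220),q)
bot.servo_line(sh(-112,0,112),q,.12)
bot.dwell(.3);f0=np.array(get_obs()['wrist_force'])
x=-112;log=[]
while x<-5:
    x+= 4 if x<-34 else 1
    bot.servo_line(sh(x,0,112),None,.04)
    o=get_obs();f=(np.array(o['wrist_force'])-f0); log.append((x,round(tosh(o['position'])[0],1),round(float(f@SX),1),round(float(f@SY),1)))
    if -f@SX>14: break
print(log)
E
```

```text
[(-108, np.float64(-107.6), -0.7, 0.8), (-104, np.float64(-103.7), -0.3, 0.3), (-100, np.float64(-99.7), -1.0, 0.8), (-96, np.float64(-95.7), 0.4, 0.4), (-92, np.float64(-91.7), -0.3, 0.0), (-88, np.float64(-87.7), -0.4, 0.5), (-84, np.float64(-83.6), -0.3, 0.2), (-80, np.float64(-79.5), -0.1, 0.3), (-76, np.float64(-75.5), -0.3, -0.2), (-72, np.float64(-71.5), -0.9, -0.5), (-68, np.float64(-67.5), -0.4, -0.5), (-64, np.float64(-63.5), -1.3, 0.6), (-60, np.float64(-59.5), -0.8, 0.6), (-56, np.float64(-55.5), -1.0, -0.0), (-52, np.float64(-51.6), -0.5, 0.8), (-48, np.float64(-47.6), -0.2, 0.1), (-44, np.float64(-43.5), -0.8, -0.0), (-40, np.float64(-39.5), -0.0, 0.8), (-36, np.float64(-35.6), -1.2, 0.0), (-32, np.float64(-31.6), -0.3, 0.9), (-31, np.float64(-31.0), -1.5, 0.2), (-30, np.float64(-30.1), -1.8, 0.5), (-29, np.float64(-29.0), -1.8, 0.6), (-28, np.float64(-27.9), -1.2, 0.4), (-27, np.float64(-26.8), -0.8, 0.3), (-26, np.float64(-25.9), -0.8, 1.0), (-25, np.float64(-25.6), -5.5, -0.8), (-24, np.float64(-25.5), -7.6, -0.0), (-23, np.float64(-25.5), -11.5, 0.8), (-22, np.float64(-25.5), -13.6, 0.3), (-21, np.float64(-25.5), -17.2, 0.4)]
```

It stopped solid at TCP x=-25.5, so the flange is at about -13.5 (expected -13). I'll back off and check by camera.

Run:
```python
from h import *
import pickle
q=down(np.pi/2+YAW)
bot.servo_line(sh(-60,0,112),None,.1);bot.servo_line(sh(-60,0,200),None,.25)
D={}
for i,(x,y) in enumerate([(0,60),(0,-60)]):
    bot.reach(sh(x,y,270),q);bot.dwell(.15);D[i]=d=shot('wrist')
    a=cv2.resize(d['frame'][40:290,130:530],None,fx=2,fy=2,interpolation=cv2.INTER_CUBIC)
    cv2.imwrite(f'pics/w3_{i}.png',a[:,:,::-1])
pickle.dump(D,open('w3.pkl','wb'));st()
```

```text
{'time_s': 17.8917, 'position': [0.5608, -0.0809, 0.2699], 'wrist_force': [-0.4395, 0.2948, 0.1719], 'gripper_width': 0.0602}
```

View pics/w3_0.png

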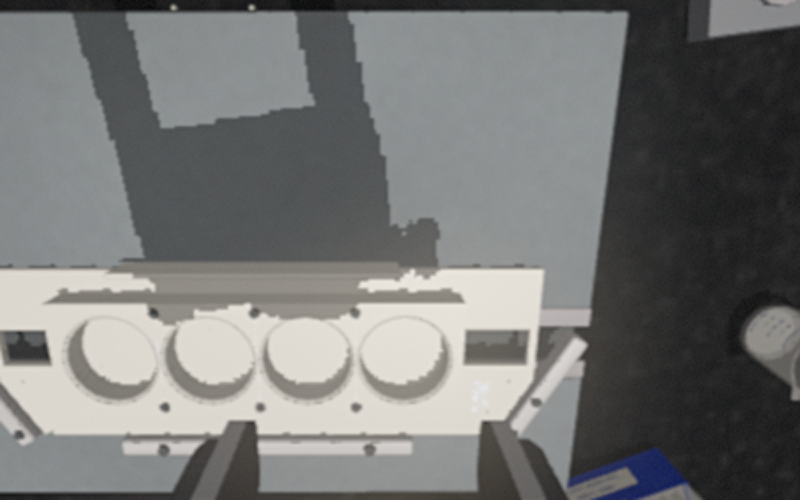

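View pics/w3_1.png

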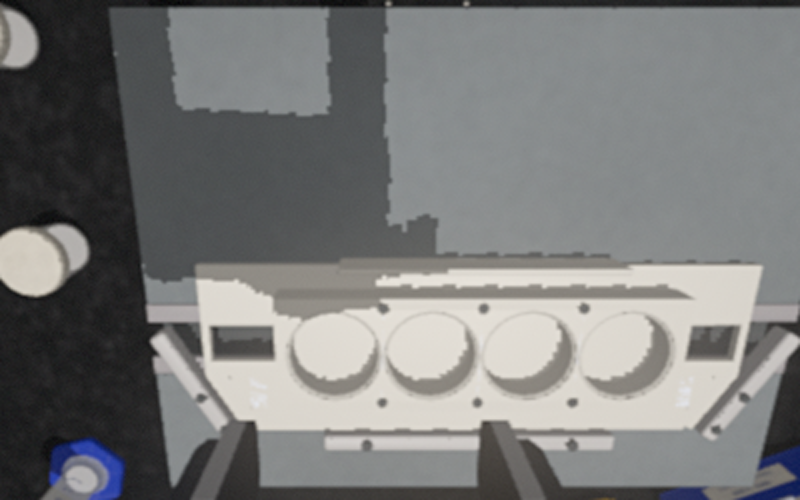

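The rack sits against the stop bar and its corners meet both rails. Now the slots over the channel and the pockets.

Run:
```python
from h import *
import pickle
D=pickle.load(open('w3.pkl','rb'))
f=lambda u,v:(130+u/2,40+v/2)
R=lambda i,u,v:ray(D[i],*f(u,v))
for n,a,b,z in [('slotL',(497,347),(714,343),.092),('slotR',(26,347),(242,343.5),.092),('p4',(404,359),(625,353),.112),('p3',(307,360),(527,354),.112),('p2',(212,359),(429,353.5),.112),('p1',(112,359.5),(333.5,354),.112)]:
    x,e=two([R(0,*a),R(1,*b)]);print(n,tosh(x).round(1),np.round(e,4),'| on z:',tosh(onz(D[0],*f(*a),z)).round(1),tosh(onz(D[1],*f(*b),z)).round(1))
for n,i,u,v in [('FL',0,628,12),('FR',1,109,9)]: print(n,tosh(onz(D[i],*f(u,v),.086)).round(1))
```

```text
slotL [ 29.9 129.  103.3] [0.0001 0.0001] | on z: [ 34.3 131.7  92. ] [ 34.5 136.3  92. ]
slotR [  31.4 -128.6   99.6] [0.0003 0.0003] | on z: [  34.1 -133.4   92. ] [  34.8 -130.5   92. ]
p4 [ 33.6  78.3 110. ] [0.0004 0.0004] | on z: [ 33.2  78.1 112. ] [ 32.4  77.2 112. ]
p3 [ 34.9  26.4 108.3] [0.0004 0.0004] | on z: [ 33.7  26.8 112. ] [ 33.   25.2 112. ]
p2 [ 36.3 -25.9 103.7] [0.0002 0.0002] | on z: [ 33.1 -23.5 112. ] [ 32.7 -26.9 112. ]
p1 [ 34.3 -77.8 109.3] [0.0002 0.0002] | on z: [ 33.3 -76.5 112. ] [ 33.  -77.6 112. ]
FL [-135.1  183.3   86. ]
FR [-134.6 -183.3   86. ]
```

Slots (34.4, ±129) and pockets (33–34, ±26/±78) all agree with home. Next, the bolts.

Run:
```python
from h import *
import pickle
q=down(np.pi/2)
hand.move_gripper(.05)
D={}
for i,y in enumerate([.27,.37]):
    bot.reach((.47,y,.2),q);bot.dwell(.15);D[i]=d=shot('wrist')
    a=cv2.resize(d['frame'][40:290,130:530],None,fx=2,fy=2,interpolation=cv2.INTER_CUBIC)
    cv2.imwrite(f'pics/b_{i}.png',a[:,:,::-1])
pickle.dump(D,open('b.pkl','wb'));st()
```

```text
{'time_s': 20.425, 'position': [0.4701, 0.3689, 0.2], 'wrist_force': [-0.2129, -0.9692, 0.8155], 'gripper_width': 0.0497}
```

View pics/b_0.png

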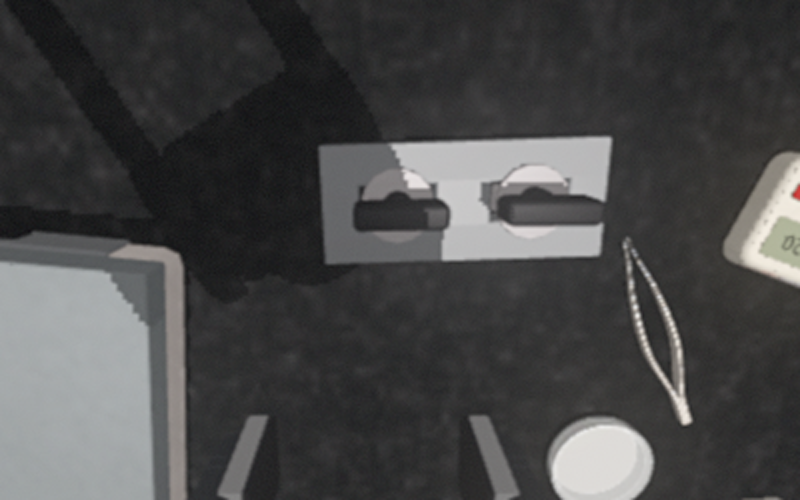

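View pics/b_1.png

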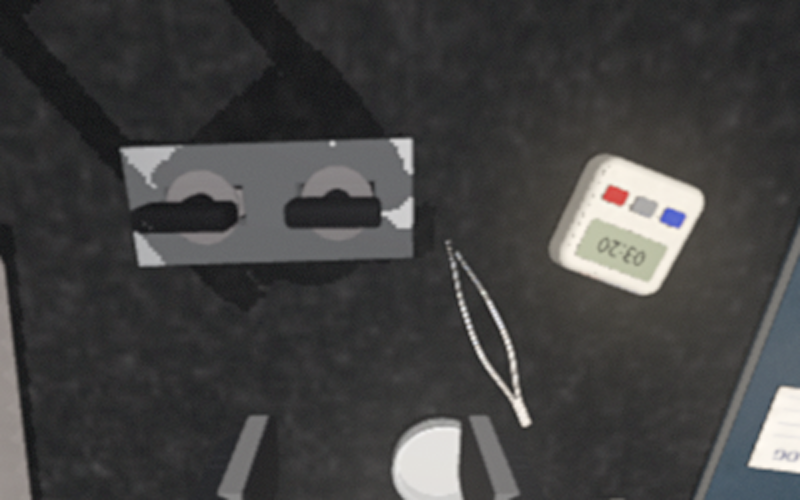

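Two wing grips: bolt A (nearer the shaker) at (402,216) in view 0 / (186,218) in view 1, bolt B at (556,211) / (334,213).

Run:
```python
from h import *
import pickle
D=pickle.load(open('b.pkl','rb'))
f=lambda u,v:(130+u/2,40+v/2)
R=lambda i,u,v:ray(D[i],*f(u,v))
for n,a,b,z in [('A',(401.5,216),(186,218),.069),('B',(556,211),(333.5,213),.069)]:
    x,e=two([R(0,*a),R(1,*b)]);print(n,x.round(4),np.round(e,4),onz(D[0],*f(*a),z).round(4),onz(D[1],*f(*b),z).round(4))
for i,c in enumerate([[(320,147),(611,137),(602,255),(326,263)],[(122,147),(413,139),(413,257),(139,265)]]):
    P=np.array([onz(D[i],*f(*p),.024)[:2] for p in c]);m=P.mean(0);y=P[1]+P[2]-P[0]-P[3];y/=np.linalg.norm(y)
    print(i,m.round(4),'sizes',np.linalg.norm(P[0]-P[1]).round(4),np.linalg.norm(P[1]-P[2]).round(4),'yaw',np.degrees(np.arctan2(-y[0],y[1])).round(2),'slots',(m-.034*y).round(4),(m+.034*y).round(4))
```

```text
A [0.4284 0.2846 0.0582] [0. 0.] [0.4268 0.284  0.069 ] [0.4267 0.288  0.069 ]
B [0.4251 0.3534 0.0659] [0.0001 0.0001] [0.4247 0.3524 0.069 ] [0.4246 0.3535 0.069 ]
0 [0.4268 0.3191] sizes 0.1455 0.0601 yaw 1.68 slots [0.4278 0.2851] [0.4258 0.3531]
1 [0.4266 0.3189] sizes 0.1459 0.0601 yaw 1.54 slots [0.4275 0.2849] [0.4257 0.3529]
```

Wing tops (height 58–66 mm measured against 69 expected) agree within 1 mm with the block's slot centres, and block size reads 145.7×60 mm. I'll grasp bolt A.

```bash
cat >> h.py <<'E'
def fz(): 
    return np.array(get_obs()['wrist_force'])
def pick_bolt(x,y,a):
    q=down(a); hand.move_gripper(.05,40)
    bot.reach((x,y,.16),q); bot.servo_line((x,y,.064),q,.12)
    bot.dwell(.1); hand.move_gripper(0.0,50); st()
    bot.servo_line((x,y,.21),q,.15); bot.dwell(.1); st()
def lower(x,y,z0,z1,step=3,lim=6):
    f0=fz()[2]
    z=z0
    while z>z1:
        z=max(z-step,z1); bot.servo_line(sh(x,y,z),None,.06)
        f=fz()[2]-f0
        if f>lim: print('contact at',z,f); return z,f
    print('reached',z,f); return z,f
E
python3 - <<'E'
from h import *
pick_bolt(.4272,.285,np.radians(1.6))
bot.reach(sh(34.5,129,225),down(YAW)); bot.dwell(.2)
d=shot('wrist','bA.png'); st()
shot('scene','bAs.png')
E
```

```text
{'time_s': 23.4333, 'position': [0.4274, 0.2851, 0.0644], 'wrist_force': [-1.5992, -0.0225, 6.2569], 'gripper_width': 0.0108}
{'time_s': 24.6583, 'position': [0.4267, 0.2847, 0.209], 'wrist_force': [1.0324, 0.4479, -1.1265], 'gripper_width': 0.0111}
{'time_s': 25.925, 'position': [0.6126, 0.1043, 0.2251], 'wrist_force': [0.1544, 0.8197, -1.2109], 'gripper_width': 0.0108}
```

View pics/bA.png

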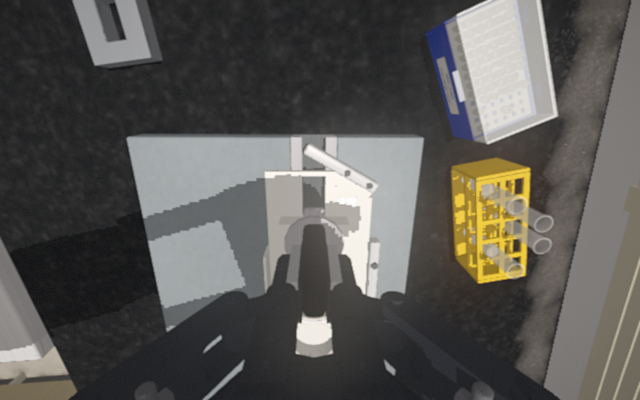

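The bolt is held (width 11 mm, 1.1 N heavier), the collar above the left slot, and the rack still at home. Lowering.

Run:
```python
from h import *
bot.servo_line(sh(34.5,129,175),down(YAW),.15)
print(lower(34.5,129,175,133,3,5)); st()
shot('scene','bA2.png')
s=shot('wrist','bA3.png')
```

```text
reached 133 3.5947109932696386
(133, np.float64(3.5947109932696386))
{'time_s': 29.9583, 'position': [0.6135, 0.1031, 0.1334], 'wrist_force': [0.6689, 0.5827, 2.958], 'gripper_width': 0.0107}
```

View pics/bA3.png

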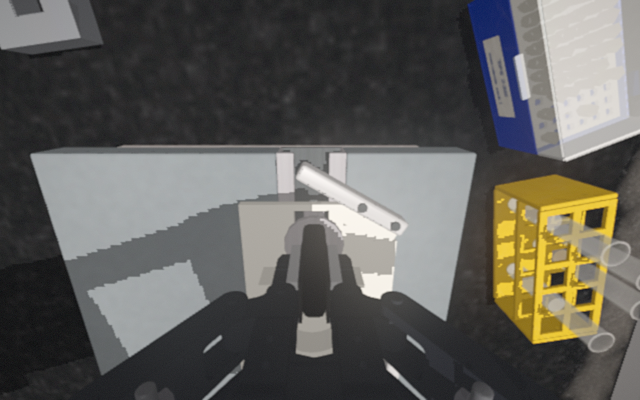

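Down with light contact at the seat height. Now the quarter turn in steps.

```bash
cat >> h.py <<'E'
def turn(x,y,z):
    o0=get_obs();f0=np.array(o0['wrist_force'])
    for k in range(1,10):
        bot.reach(sh(x,y,z),down(YAW+np.radians(10*k))); o=get_obs()
        f=np.array(o['wrist_force'])-f0
        print(10*k,f.round(1).tolist(),round(o['ft_torque'][2],2))
        if np.abs(f).max()>25 or abs(o['ft_torque'][2])>2.5: print('stop'); return False
    return True
E
python3 - <<'E'
from h import *
print(turn(34.5,129,133.5)); st()
shot('wrist','bA4.png')
E
```

```text
10 [0.0, 1.0, -2.8] -0.01
20 [-0.3, 0.7, -2.9] -0.01
30 [0.0, 0.4, -4.6] -0.02
40 [-0.5, 0.3, -4.2] 0.03
50 [-0.7, -0.0, -4.5] -0.02
60 [-1.5, -0.2, -3.7] 0.02
70 [-0.2, -0.8, -4.9] -0.01
80 [-0.8, 0.7, -4.5] 0.01
90 [-1.2, 1.5, -4.5] -0.02
True
{'time_s': 32.6833, 'position': [0.6131, 0.1031, 0.1335], 'wrist_force': [-0.6653, 1.6467, -0.7778], 'gripper_width': 0.0109}
```

View pics/bA4.png

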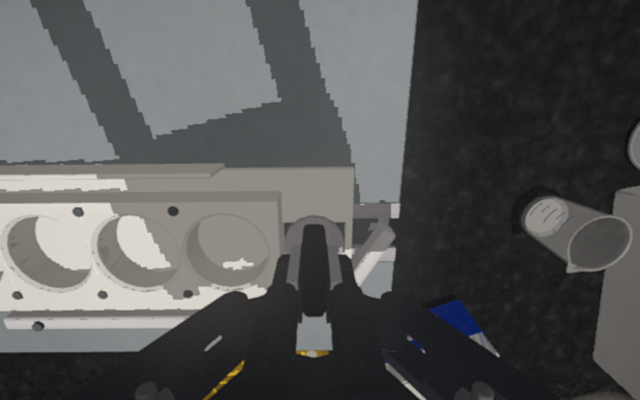

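Free quarter turn at seat height. Lower to rest, release, fetch bolt B.

Run:
```python
from h import *
bot.servo_line(sh(34.5,129,132.3),None,.05); st()
hand.move_gripper(.035); bot.dwell(.2)
bot.servo_line(sh(34.5,129,215),None,.15)
bot.servo_line(sh(-40,80,230),None,.25);bot.dwell(.1)
shot('wrist','bA5.png')
pick_bolt(.4253,.353,np.radians(1.6))
bot.reach((.45,.2,.225),down(0)); 
bot.reach(sh(34.5,-129,225),down(YAW)); bot.dwell(.2)
d=shot('wrist','bB.png'); shot('top','bBt.png'); st()
```

```text
{'time_s': 32.9833, 'position': [0.6133, 0.1032, 0.1325], 'wrist_force': [0.7546, -0.0615, 1.5052], 'gripper_width': 0.0112}
{'time_s': 38.4333, 'position': [0.4255, 0.3531, 0.0644], 'wrist_force': [-0.8067, -0.8229, 6.4449], 'gripper_width': 0.0107}
{'time_s': 39.6583, 'position': [0.4248, 0.3526, 0.2089], 'wrist_force': [-0.6454, 0.4745, -1.1406], 'gripper_width': 0.011}
{'time_s': 42.0417, 'position': [0.5886, -0.153, 0.2251], 'wrist_force': [0.9066, 0.0961, -0.8171], 'gripper_width': 0.011}
```

View pics/bA5.png

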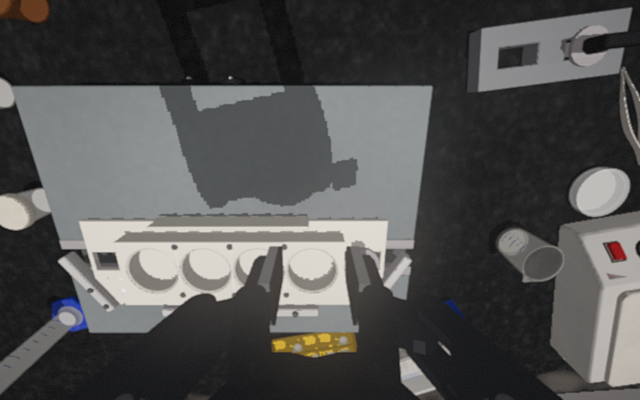

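View pics/bB.png

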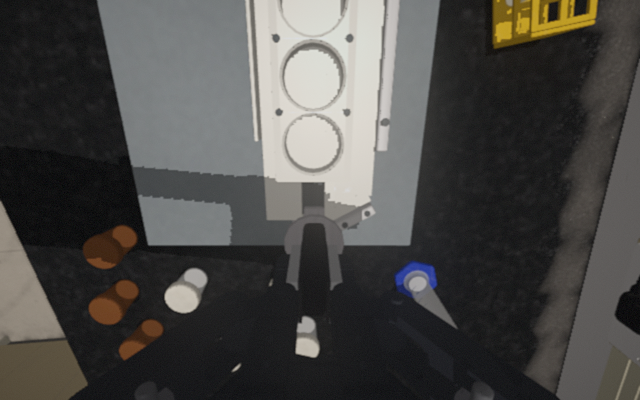

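View pics/bBt.png

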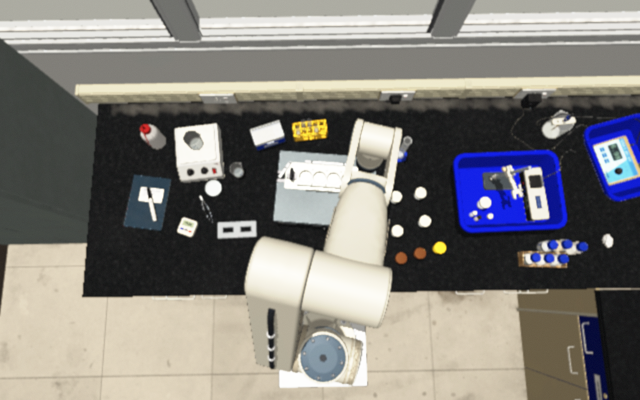

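Bolt B is held above the right slot and the rack is at home. Lower and turn.

Run:
```python
from h import *
bot.servo_line(sh(34.5,-129,175),down(YAW),.15)
z,f=lower(34.5,-129,175,133,3,5)
if z<=134:
    if turn(34.5,-129,133.5):
        bot.servo_line(sh(34.5,-129,132.3),None,.05); st()
        hand.move_gripper(.035); bot.dwell(.2)
        bot.servo_line(sh(34.5,-129,215),None,.15)
        hand.move_gripper(.07)
        import pickle
        D={}
        for i,y in enumerate([60,-60]):
            bot.reach(sh(0,y,270),down(np.pi/2+YAW));bot.dwell(.15);D[i]=d=shot('wrist')
            a=cv2.resize(d['frame'][40:290,130:530],None,fx=2,fy=2,interpolation=cv2.INTER_CUBIC)
            cv2.imwrite(f'pics/w4_{i}.png',a[:,:,::-1])
        pickle.dump(D,open('w4.pkl','wb'));st()
```

```text
reached 133 3.996786718517332
10 [-1.5, 0.4, -1.3] 0.06
20 [-0.8, 0.4, -2.9] -0.0
30 [-0.4, 0.6, -2.8] -0.04
40 [-0.6, -0.2, -3.8] -0.06
50 [-0.8, 0.6, -3.0] -0.02
60 [-0.6, 0.5, -3.6] 0.02
70 [-1.5, 1.8, -3.2] 0.03
80 [0.7, 1.5, -4.0] 0.01
90 [-0.1, 1.2, -4.4] -0.01
{'time_s': 48.9, 'position': [0.5888, -0.1537, 0.1324], 'wrist_force': [0.7, 0.0354, 1.5953], 'gripper_width': 0.011}
{'time_s': 52.3583, 'position': [0.5609, -0.081, 0.2699], 'wrist_force': [-0.1792, -0.187, -0.5806], 'gripper_width': 0.0699}
```

View pics/w4_0.png

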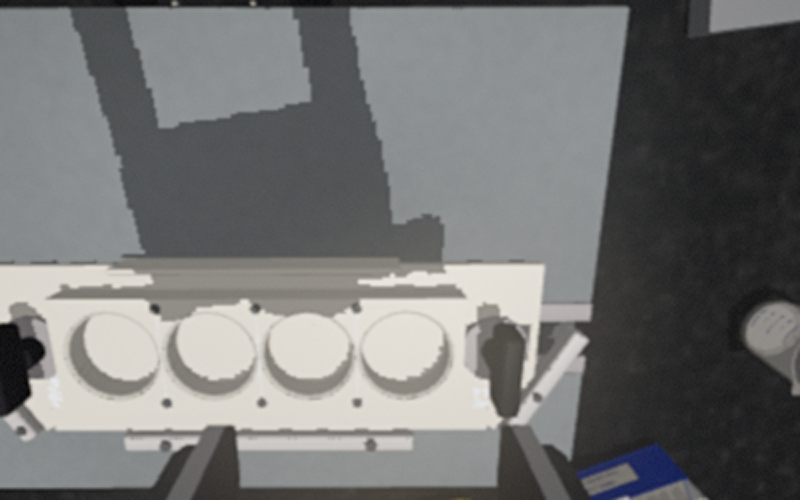

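View pics/w4_1.png

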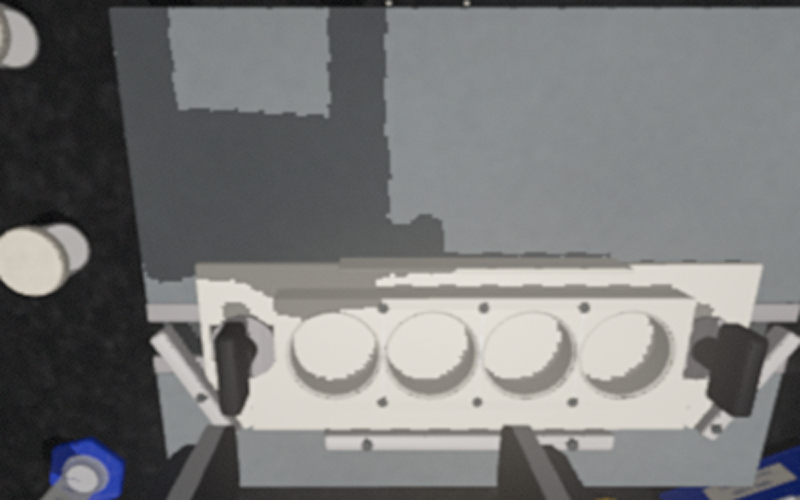

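Both wing grips lie along x (head crosswise) with the collars flat, and the rack has not moved. Now the pots, two views.

Run:
```python
from h import *
import pickle
D={}
for i,y in enumerate([-.29,-.40]):
    bot.reach((.56,y,.27),down(np.pi/2));bot.dwell(.15);D[i]=d=shot('wrist')
    a=cv2.resize(d['frame'][40:290,130:530],None,fx=2,fy=2,interpolation=cv2.INTER_CUBIC)
    cv2.imwrite(f'pics/p_{i}.png',a[:,:,::-1])
pickle.dump(D,open('p.pkl','wb'));st()
```

```text
{'time_s': 54.1167, 'position': [0.5603, -0.3988, 0.2702], 'wrist_force': [-0.4151, 0.1866, -0.1225], 'gripper_width': 0.0699}
```

View pics/p_0.png

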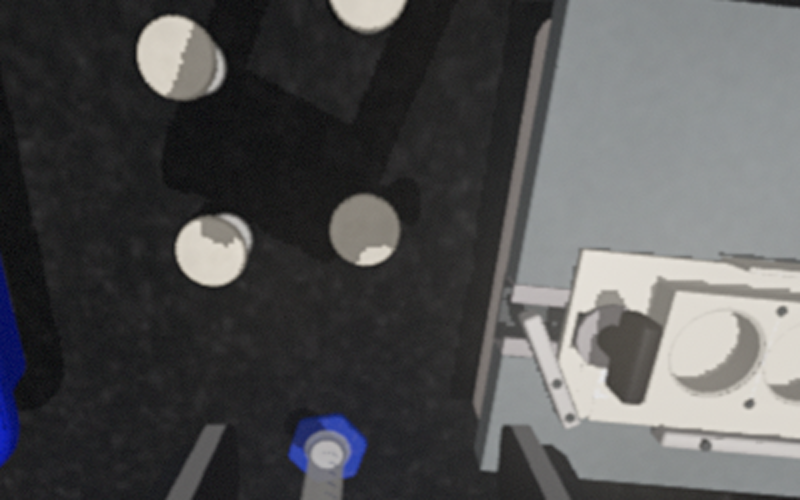

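View pics/p_1.png

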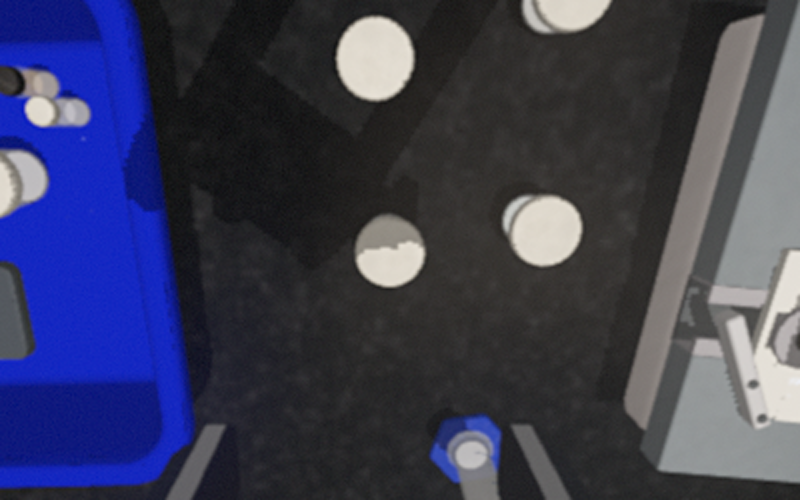

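Four white lids: P1 (365,230)/(546,231), P2 (210,251)/(390,251), P3 (173,57)/(375,59), P4 at the top edge. The white jar in the blue tray at the left isn't on the bench.

```bash
cat >> h.py <<'E'
def lid(px,py,z=.048,fn=None):
    """view the pot at about px,py from nearly above; returns lid centre on plane z"""
    bot.reach((px+.06,py,.2),down(np.pi/2)); bot.dwell(.15)
    d=shot('wrist'); m=d['frame'].astype(int)
    g=((m.min(2)>85)&(m.max(2)-m.min(2)<45)).astype(np.uint8); g[250:]=0
    g=cv2.morphologyEx(g,cv2.MORPH_OPEN,np.ones((5,5),np.uint8))
    cs,_=cv2.findContours(g,cv2.RETR_EXTERNAL,cv2.CHAIN_APPROX_NONE)
    t=proj(d,(px,py,z)); best=None
    for c in cs:
        if cv2.contourArea(c)<400: continue
        (u,v),r=cv2.minEnclosingCircle(c); e=np.hypot(u-t[0],v-t[1])
        if best is None or e<best[0]: best=(e,u,v,r,cv2.contourArea(c))
    if fn: cv2.imwrite('pics/'+fn,d['frame'][:,:,::-1])
    if best is None: print('no lid'); return None,d
    e,u,v,r,A=best; p=onz(d,u,v,z); dep=(np.array(d['view'])@np.append(p,1))[2]
    print('lid px',round(u),round(v),'diam mm',round(2e3*r*dep/288,1),'fill',round(A/(np.pi*r*r),2),'pos',p.round(4))
    return p,d
E
python3 - <<'E'
from h import *
import pickle
D=pickle.load(open('p.pkl','rb'))
f=lambda u,v:(130+u/2,40+v/2)
R=lambda i,u,v:ray(D[i],*f(u,v))
for n,a,b in [('P1',(365,230),(546,231)),('P2',(210.5,251),(390,251)),('P3',(173,57),(375,59))]:
    x,e=two([R(0,*a),R(1,*b)]);print(n,x.round(4),onz(D[0],*f(*a),.048).round(4),onz(D[1],*f(*b),.048).round(4))
for i,(x,y) in enumerate([(.537,-.292),(.551,-.386),(.442,-.395),(.406,-.289)]): lid(x,y,.048,f'lid{i}.png')
st()
E
```

```text
P1 [ 0.5396 -0.2901  0.0453] [ 0.5389 -0.2901  0.048 ] [ 0.5392 -0.2909  0.048 ]
P2 [ 0.5522 -0.3852  0.0463] [ 0.552  -0.3847  0.048 ] [ 0.5516 -0.3853  0.048 ]
P3 [ 0.444  -0.395   0.0507] [ 0.4434 -0.3959  0.048 ] [ 0.444 -0.395  0.048]
lid px 316 128 diam mm 42.9 fill 0.93 pos [ 0.5386 -0.2911  0.048 ]
lid px 314 128 diam mm 44.0 fill 0.92 pos [ 0.5517 -0.3859  0.048 ]
lid px 314 126 diam mm 43.9 fill 0.92 pos [ 0.4425 -0.3955  0.048 ]
lid px 315 127 diam mm 43.7 fill 0.94 pos [ 0.407  -0.2892  0.048 ]
{'time_s': 57.025, 'position': [0.4667, -0.2898, 0.2], 'wrist_force': [-0.214, -0.4897, -0.1018], 'gripper_width': 0.0701}
```

View pics/lid0.png

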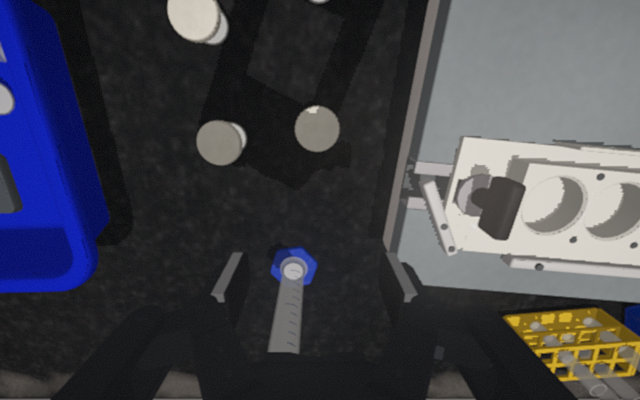

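Lids measure 43–44 mm across at 45–51 mm height, matching pots. Double grasp (two jaw directions) to centre each; first P4 into pocket 4.

```bash
cat >> h.py <<'E'
def pick_pot(p):
    x,y=p[:2]; q1=down(np.pi/2); q2=down(YAW)
    hand.move_gripper(.068,30)
    bot.reach((x,y,.13),q1); bot.servo_line((x,y,.044),q1,.12)
    hand.move_gripper(.03,30); w=get_obs()['gripper_width']; hand.move_gripper(.068)
    bot.servo_line((x,y,.075),None,.15); bot.reach((x,y,.075),q2); bot.servo_line((x,y,.044),q2,.12)
    hand.move_gripper(.03,40); st()
    bot.servo_line((x,y,.225),None,.2); print('w1',round(w,4),'held',get_obs()['gripper_width'])
def place_pot(px,py,fn=None):
    q=down(YAW)
    bot.reach(sh(px,py,225),q); bot.servo_line(sh(px,py,165),q,.15); bot.dwell(.1)
    if fn: shot('wrist',fn)
    r=lower(px,py,165,137,4,4)
    st(); return r
E
python3 - <<'E'
from h import *
p,_=lid(.407,-.2892)
pick_pot(p)
place_pot(34.3,78,'pl4.png')
shot('wrist','pl4b.png')
E
```

```text
lid px 314 127 diam mm 43.7 fill 0.94 pos [ 0.4069 -0.289   0.048 ]
{'time_s': 62.3333, 'position': [0.4073, -0.2893, 0.0449], 'wrist_force': [-0.9818, 0.533, 6.3431], 'gripper_width': 0.0414}
w1 0.0419 held 0.04146221744155684
reached 137 1.3943201983379088
{'time_s': 67.3167, 'position': [0.6083, 0.0524, 0.137], 'wrist_force': [0.493, 0.086, 0.8275], 'gripper_width': 0.0415}
```

View pics/pl4.png

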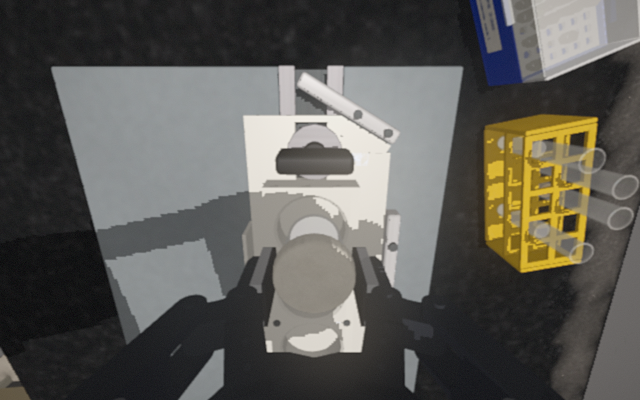

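View pics/pl4b.png

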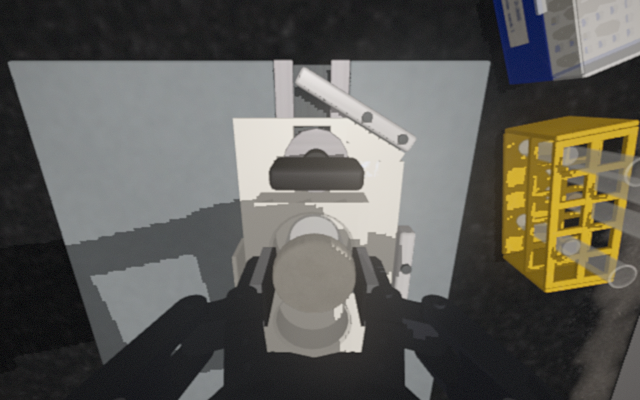

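At TCP 137 mm the pot base is at ≈92–93 mm, i.e. on the pocket floor. Release, then check the next pot from above.

```bash
cat >> h.py <<'E'
def release(px,py):
    bot.servo_line(sh(px,py,136),None,.05)
    hand.move_gripper(.062); bot.dwell(.1); bot.servo_line(sh(px,py,225),None,.18)
E
python3 - <<'E'
from h import *
release(34.3,78)
p,_=lid(.4425,-.3955)
if p is not None and np.hypot(p[0]-.4425,p[1]+.3955)<.02:
    pick_pot(p)
    r=place_pot(34.3,26,'pl3.png'); shot('wrist','pl3b.png')
    if r[1]<4: release(34.3,26)
E
```

```text
lid px 314 127 diam mm 44.1 fill 0.94 pos [ 0.4425 -0.3954  0.048 ]
{'time_s': 75.8417, 'position': [0.4429, -0.3958, 0.045], 'wrist_force': [-0.7927, 0.4199, 7.4511], 'gripper_width': 0.0415}
w1 0.0418 held 0.04164210041441842
reached 137 0.38341760068279185
{'time_s': 80.925, 'position': [0.6033, 0.0006, 0.137], 'wrist_force': [0.3756, -0.2867, 1.0361], 'gripper_width': 0.0416}
```

View pics/pl3b.png

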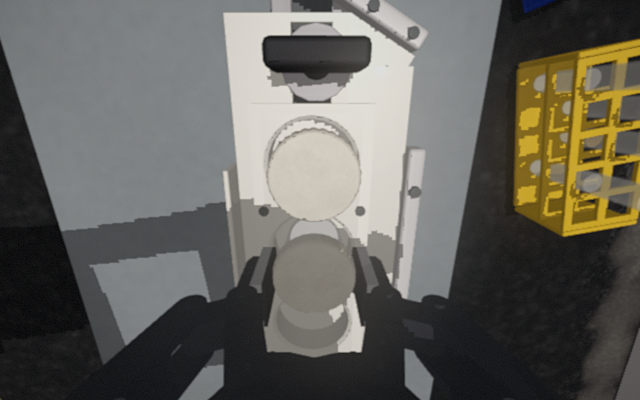

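The first pot stands in pocket 4 and the second is in pocket 3. Next P2 and P1 into pockets 2 and 1, each checked before grasping.

Run:
```python
from h import *
for (x,y),py in [((.5517,-.3859),-26),((.5386,-.2911),-78)]:
    p,_=lid(x,y)
    if p is None or np.hypot(p[0]-x,p[1]-y)>.02: print('moved?',p); break
    pick_pot(p)
    r=place_pot(34.3,py)
    if r[1]>=4: break
    release(34.3,py)
```

```text
lid px 314 127 diam mm 43.9 fill 0.94 pos [ 0.5518 -0.3857  0.048 ]
{'time_s': 89.3, 'position': [0.5523, -0.3861, 0.045], 'wrist_force': [0.4766, 0.0113, 4.4371], 'gripper_width': 0.0414}
w1 0.042 held 0.04160111663183139
reached 137 1.0012371250929881
{'time_s': 94.0333, 'position': [0.5984, -0.0512, 0.137], 'wrist_force': [0.5105, 0.2155, 0.3773], 'gripper_width': 0.042}
lid px 314 127 diam mm 43.2 fill 0.93 pos [ 0.5387 -0.2913  0.048 ]
{'time_s': 102.2, 'position': [0.5393, -0.2916, 0.045], 'wrist_force': [-0.707, 0.5328, 5.8522], 'gripper_width': 0.0417}
w1 0.0418 held 0.041830769154406915
reached 137 0.7475288024745268
{'time_s': 106.4583, 'position': [0.5934, -0.103, 0.137], 'wrist_force': [0.1884, 0.8427, 0.4999], 'gripper_width': 0.0416}
```

Run:
```python
from h import *
import pickle
D={}
for i,y in enumerate([60,-60]):
    bot.reach(sh(0,y,270),down(np.pi/2+YAW));bot.dwell(.2);D[i]=d=shot('wrist')
    a=cv2.resize(d['frame'][40:290,130:530],None,fx=2,fy=2,interpolation=cv2.INTER_CUBIC)
    cv2.imwrite(f'pics/f_{i}.png',a[:,:,::-1])
pickle.dump(D,open('f.pkl','wb'))
bot.reach((.283,.52,.3),down(1.1)); s=shot('scene')
a=cv2.resize(s['frame'][110:370,230:490],None,fx=2.3,fy=2.3,interpolation=cv2.INTER_CUBIC)
cv2.imwrite('pics/fs.png',a[:,:,::-1]); shot('top','ft.png'); st()
```

```text
{'time_s': 112.5, 'position': [0.2837, 0.5196, 0.3], 'wrist_force': [-0.333, 0.1128, 0.7189], 'gripper_width': 0.0621}
```

View pics/f_0.png

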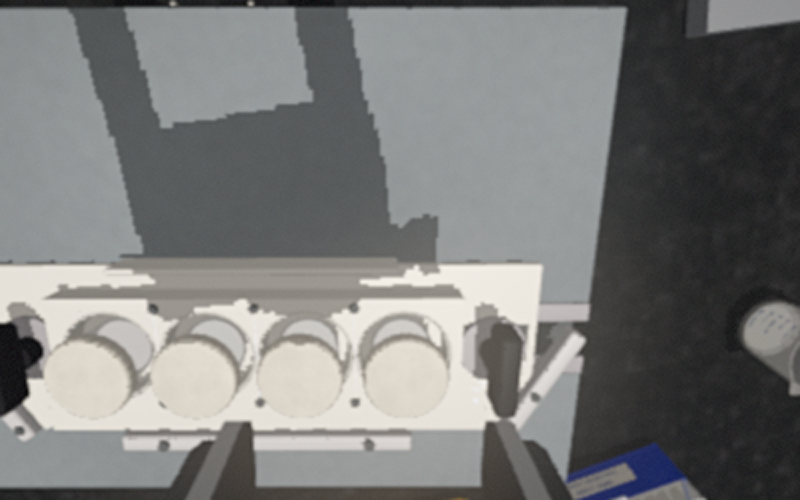

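View pics/f_1.png

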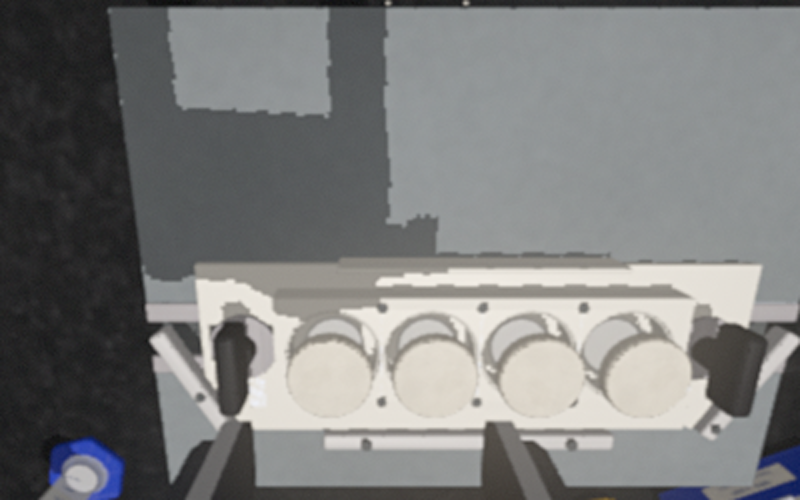

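View pics/fs.png

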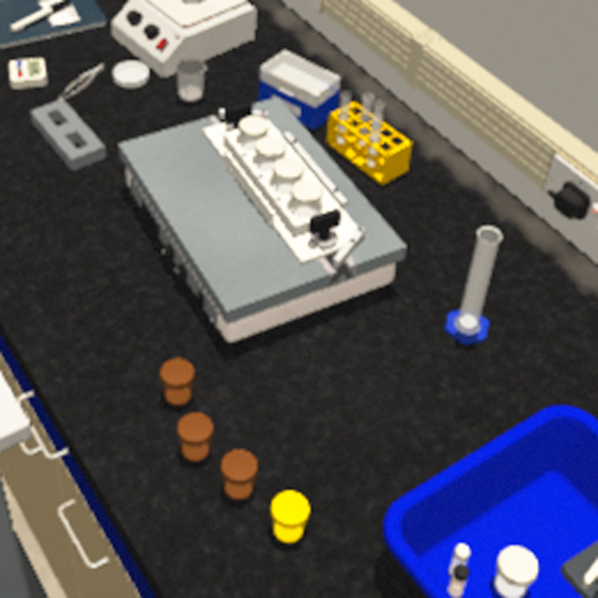

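View pics/ft.png

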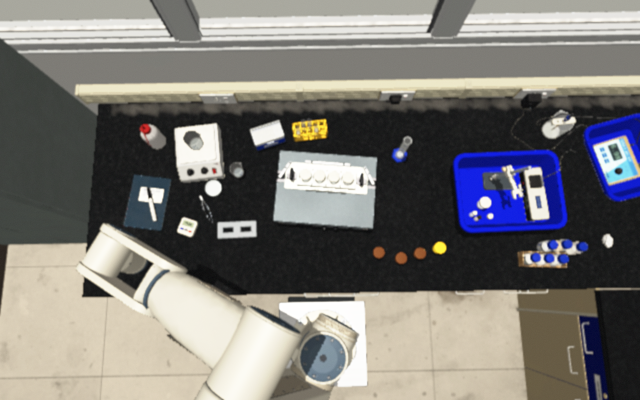

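All four pots are upright in their pockets, bystanders and look-alikes in place. A last check of lid heights (expected 140 mm) and rack front edge.

Run:
```python
from h import *
import pickle
D=pickle.load(open('f.pkl','rb'))
R=lambda i,u,v:ray(D[i],130+u/2,40+v/2)
for n,a,b in [('4',(405,376),(648,377)),('3',(300,376),(541,374)),('2',(195,377),(435,376)),('1',(88,378),(330,376))]:
    x,e=two([R(0,*a),R(1,*b)]);print(n,tosh(x).round(1))
hand_in()
```

```text
4 [ 33.8  77.5 139. ]
3 [ 34.1  26.1 136.5]
2 [ 35.4 -26.  135.5]
1 [ 34.7 -77.7 137.6]
the job is handed in; nothing more can be done
```

The job is done and handed in at about 113 s of robot time; the hand-in gave no verdict.

- **Rack:** I pushed it back until it stopped solid. The camera then put its slots within 1 mm of home in x, and it had not moved by the last picture.
- **Bolts:** Each went down through its slot to seat height and turned a quarter freely, about 0.06 N m at most. The last pictures show both wing grips square to the channel and the collars flat on the rack. I did no pull test, so the heads being under the lips rests on the seat height and that free turn.
- **Pots:** After both bolts were in, I placed the four white bench pots upright, one to a pocket. Measured lid tops are 135.5 to 139 mm over the bench against 140 expected, and the centres are within about 1.5 mm. The shortfall is about the error of the two-view measurement, and every pot was let go at floor height.
- **Left alone:** The dish, beaker, cylinder, brown and yellow look-alikes and the white jar in the tray look unmoved.

**What disagreed:** The two-view heights of the rack's slots came out 8 to 11 mm too high. I used their known 92 mm plane for the position instead, where the readings agreed in x and spread up to about 7 mm in y. I took the y position from the two-view points, which lay within 0.5 mm of the expected ±129 mm. I saw no sign that anything was knocked aside during the run.

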